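# Send a turned pin into the optical micrometer and start the measurement

## Robot

A 6-joint arm with a two-finger parallel gripper is mounted at the origin on the work surface. World frame = base frame: x ahead of the robot, y to its left, z up, the work surface at z = 0. Lengths are in m, angles in rad, forces in N, time in s.
With the tool pointing down it reaches from about 0.275 to 0.85 m from the base axis. Payload 19 kg.
Tool frame: the origin (TCP) lies at the very end of the fingers, on their centre line; the grasp point (between the pads) lies 19 mm behind it (grip_depth is the z of the grasp point in the tool frame, in m); z points along the fingers, x is the direction in which the jaws open and shut, and the axes are right-handed (so a half turn about z gives the same grasp; the last joint's range is limited). The gripper opens to 85 mm and grips with 20 to 120 N. Pads are 22 mm wide; open, the fingers measure 114 mm over their backs; the gripper's body (76 mm by 85 mm) begins 54 mm behind the grasp point. The pads swing forward as they close: fully open they stand 13 mm farther back than shut.
Start: joints at [1.076, 0.15, 1.437, -0, 1.554, -0.134], TCP at [0.203, 0.538, 0.231] pointing down, gripper open.
Joint ranges: [-2.8, 2.8], [-0.68, 2.1], [0.12, 2.68], [-1.39, 4.53], [0.16, 2.79], [-2.81, 2.81]. Speed limits (rad/s): [1.89, 1.89, 2.22, 3.01, 3.01, 3.01].

## Interface

Orientations are given as a rotation vector (axis times angle).
In Python, from plant import * gives the robot as it stands. The module is installed in compiled form; this text tells all that it offers.
- The arm moves only by the tool arm_command, never from a script. Its argument "steps" is a list of rows, each a list of 4 numbers: the shift along the tool's x, y, z in mm, then the turn about the tool's z in rad. A call has 1 to 5 rows; each row shifts and turns the commanded pose from where the row before left it, along the tool's axes as they then stand; what a row does not reach is not made up. A row lasts 1/12 s, in which the tool goes at most 41.7 mm and 7.16 degrees, less where a joint would pass 70% of its speed; a pose out of reach is approached as far as the arm can. A call with a gripper value outside its range is refused whole. "fingers" is the opening, from -1 (shut) to 1 (fully open), so that 0 is half open, set as the call begins (left out, the last holds). The fingers move at their own pace and stop on an object; the grip force is fixed at half the most. Time passes only in rows, so rows that do not move let the fingers close. It gives the time, the measured TCP pose, the force and the opening at its end, in the units of the state.
- read_state(): the state, without advancing time (a new reading comes with each control period).
- camera(name): name is "scene" or "side" or "wrist"; returns the picture (400x640x3 uint8, red, green, blue); there is no depth.
- camera_params(name): a dict with "fx", "fy", "cx", "cy" (pixels), "extrinsics" (4x4, takes a point from world to camera coordinates); the wrist camera has in their place "hand_eye" (4x4, takes a point from camera to tool coordinates, whose origin is the TCP and whose axes are the tool frame's). Camera axes: x right, y down, z forward; pixel columns grow to the right and rows downward; lengths in m; the calibration is good to about 2 mm. A picture is of the moment at which its call begins: read the wrist's pose just before it. camera_params takes no time and is no camera call.
- job_done(): hands the job in, once; it reports no verdict.
The state is a dict: "time": time; "joint_positions": joint angles; "qvel": joint speeds; "joint_efforts": joint torques, N m; "ee_pos": TCP position; "eef_rot": TCP orientation; "wrist_force": force on the tool from outside, world axes, zero at the start; "moment": the same for the moment, N m; "gripper_width": finger opening in m.
Only numpy, scipy, OpenCV 4.12 (cv2) and the standard library are available. Lean on these libraries where they do the work, as an engineer would, in place of code of your own. Each camera call takes 0.05 s, during which the arm holds its last target. There are 200 camera calls.

## Task

With the fingertips, gently push the shuttle by its black push plate all the way home against its end stop, so that the steel pin riding on it stands between the two white measuring heads. Then press the green button on the console fully down to start the measurement, let it come up and withdraw. Do not press the green button before the shuttle is home, never press the yellow or red one, do not touch the pin or let it tip or slide on the shuttle, leave the other things around alone, and lift or carry nothing.

Things in the scene. Friction and masses are not known exactly. Their poses are not given: they have to be found in the camera images.
- station: Optical micrometer station, fixed: blue bed 360 long (x) x 110 wide (y), 28 high, with two white measuring heads (90 x 50, tops 112 high) beside it, centred at x = +95, y = +-88 mm, and a rubber stop at its far end. Origin: centre of the underside, on the table. +x is the way the shuttle is pushed home, z up. Left or right of the console, turned up to 15 degrees from the robot's x.
- shuttle (a joint): Travel of the shuttle along the station's +x, m. Starts at 0; 0.11 is fully home at its firm rubber end stop. Aluminium plate 200 x 100 x 18 mm, top 52 above the table, sliding with about 2.5 N friction (plus 8 N per m/s); stays where left. A black upright push plate, 84 wide (y), 10 thick (x), 48 tall, rises near its near end; 5 mm of the shuttle sticks out behind it, below 52 height.
- push_plate (a point): Centre of the near face of the black push plate (its face away from the heads), 79 mm above the table; its plate spans 27 mm below to 21 mm above this point and 42 mm to either side. Axes as the station's: push along +x. It moves with the shuttle.
- workpiece: Loose steel turned pin, 180 g, standing upright on the shuttle 155 mm ahead of the push plate's near face: flange 42 mm diameter and 12 thick, then 26 and 18 mm diameters, 60 mm tall, so its top is 112 mm above the table. Origin: centre of its underside. It must stay standing within 8 mm of its place on the shuttle.
- console: Fixed grey console box, 100 (x) x 200 (y) x 45 mm tall with three spring buttons in a row along its y, 60 mm apart, colours in any order. Origin: centre of the underside, on the table; z up.
- green_top (a point): Centre of the top face of the green button, 67 mm above the table: 30 mm diameter, stands 10 mm above its steel bezel (46 mm diameter), travels 6 mm straight down; starting to move takes about 1.5 N, fully down 5 N, and it springs back.
- green (a joint): How far the green button is pressed, m: 0 up, 0.006 fully down.
- yellow_top (a point): Centre of the top face of the yellow button, same size and spring as the green one; leave alone.
- yellow (a joint): How far the yellow button is pressed, m.
- red_top (a point): Centre of the top face of the red button, same size and spring as the green one; leave alone.
- red (a joint): How far the red button is pressed, m.
- spare_pin: Loose brass turned pin, same shape and size as the workpiece, standing on the table beside the near part of the station. Origin: centre of its underside. Bystander.
- ring_gauge: Loose dark steel ring lying on the table on the robot's side of the console, 54 mm outside diameter, 22 tall. Origin: centre of its underside. Bystander.
- jar: Loose white jar with blue lid, 46 mm diameter, 55 tall, on the table on the robot's side of the console. Origin: centre of its underside. Bystander.

How it is judged:
By the outcome, as a careful person would: the job done as asked, in the order asked, and still so for the second after the job is handed in, with the robot touching nothing.
It also fails if it takes over 50 s, if anything falls off the work surface, if the arm or the gripper's body presses on something with over 40 N, if the wrist force passes 120 N, or if a joint passes its speed limit or range.

## Working session

There is one attempt and no reset: what is moved stays moved. The work goes in short steps, Python scripts to look and compute and a tool call to move; the robot and the scene stay as the last step left them, time stands still between calls to the robot, and variables do not carry over. Pictures are saved under pics/ and viewed, about 8 in all and at most 12, crops included, and the job is handed in when it is done.

Besides the shell and the picture viewer there is one more tool, called by a JSON object that holds its "method" and its "body", one argument or row to a line. arm_command: Moves the arm, as the interface text tells. Its arguments: {"type":"object","properties":{"steps":{"type":"array"},"fingers":{"type":"number"}},"required":["steps"]}

```bash
mkdir -p pics; python3 - <<'E'
from plant import *
import cv2,numpy as np
s=read_state();print(s)
for n in("scene","side","wrist"):
    im=camera(n);cv2.imwrite(f"pics/{n}0.png",im[:,:,::-1]);p=camera_params(n);print(n,{k:np.round(v,4).tolist() for k,v in p.items()})
E
```

```text
{'time': 0.0, 'joint_positions': array([ 1.07594274e+00,  1.50986514e-01,  1.43803502e+00,  7.95864820e-06,
        1.55381372e+00, -1.34006615e-01]), 'qvel': array([-7.82804318e-04, -8.89649024e-04, -1.30605995e-03,  6.75065064e-05,
        4.33008332e-04,  8.15657539e-04]), 'joint_efforts': array([-3.15916986e-03, -7.13033938e+01, -5.70863128e+01, -4.69397764e-04,
        8.77301674e-03,  9.22388779e-06]), 'ee_pos': array([0.20291154, 0.53773631, 0.23067319]), 'eef_rot': array([ 2.58355360e+00,  1.78643623e+00, -1.74472694e-03]), 'wrist_force': array([ 0.44732282, -1.27911712,  0.2516357 ]), 'moment': array([-0.00299319, -0.0050958 , -0.03882215]), 'gripper_width': 0.08532482497539565}
scene {'fx': 458.1859, 'fy': 458.1859, 'cx': 320.1827, 'cy': 195.0896, 'extrinsics': [[-0.5494, 0.8356, -0.0031, 0.284], [0.4533, 0.2949, -0.8412, -0.155], [-0.7019, -0.4635, -0.5407, 1.3097], [0.0, 0.0, 0.0, 1.0]]}
side {'fx': 453.488, 'fy': 453.488, 'cx': 319.3684, 'cy': 197.5152, 'extrinsics': [[0.7651, -0.6439, -0.0064, -0.3917], [-0.3729, -0.4349, -0.8196, 0.2734], [0.5249, 0.6295, -0.5729, 0.5678], [0.0, 0.0, 0.0, 1.0]]}
wrist {'fx': 295.8193, 'fy': 295.8193, 'cx': 324.077, 'cy': 200.8733, 'hand_eye': [[1.0, 0.0004, -0.0002, -0.0004], [-0.0003, 0.9455, 0.3256, -0.0845], [0.0004, -0.3256, 0.9455, -0.1431], [0.0, 0.0, 0.0, 1.0]]}
```

View pics/scene0.png

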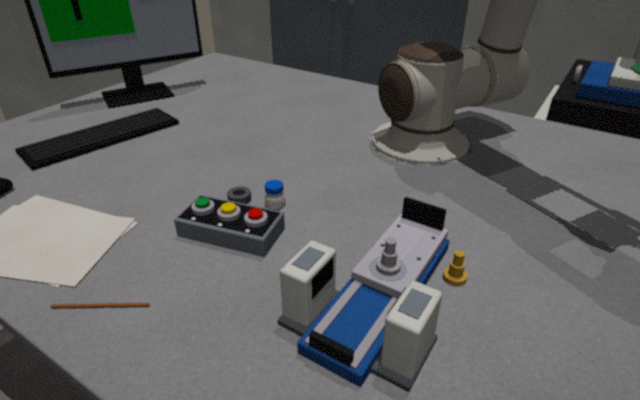

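View pics/side0.png

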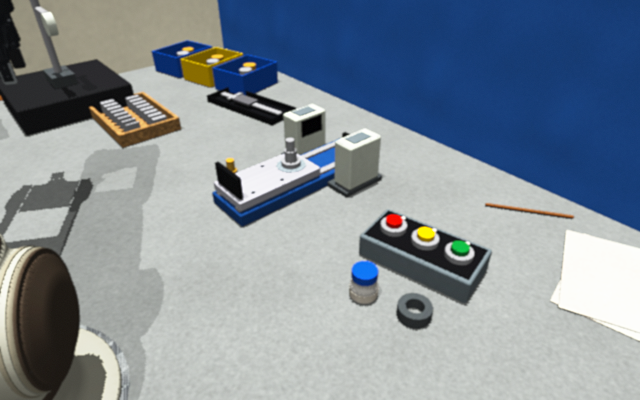

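Scene view: green (202,203), yellow (229,208), red (256,214), push plate (424,213), pin (388,258). Side view: the plate's near face is at (229,180), red (394,220), yellow (426,233), green (460,247). Next I'll measure these.

```bash
cat > h.py <<'E'
from plant import *
import cv2,numpy as np
def ray(n,uv,z):
    p=camera_params(n);E=np.array(p["extrinsics"]);R,t=E[:3,:3],E[:3,3]
    d=R.T@np.array([(uv[0]-p["cx"])/p["fx"],(uv[1]-p["cy"])/p["fy"],1]);c=-R.T@t
    return c+d*(z-c[2])/d[2]
def blob(hsv,lo,hi,box):
    m=cv2.inRange(hsv,np.array(lo),np.array(hi));k=np.zeros_like(m);x0,y0,x1,y1=box;k[y0:y1,x0:x1]=m[y0:y1,x0:x1]
    c=max(cv2.findContours(k,cv2.RETR_EXTERNAL,cv2.CHAIN_APPROX_NONE)[0],key=cv2.contourArea);return c
E
python3 - <<'E'
from h import *
np.set_printoptions(precision=4,suppress=True)
cols=dict(green=([45,90,40],[85,255,255]),yellow=([18,120,60],[35,255,255]),red=([0,150,60],[8,255,255]))
boxes=dict(scene=(170,185,290,250),side=(360,200,500,300))
for n in boxes:
    im=cv2.imread(f"pics/{n}0.png");h=cv2.cvtColor(im,cv2.COLOR_BGR2HSV)
    for c in cols:
        k=blob(h,*cols[c],boxes[n]);M=cv2.moments(k);uv=(M['m10']/M['m00'],M['m01']/M['m00']);print(n,c,np.round(uv,1),ray(n,uv,.065))
    b=dict(scene=(395,190,455,240),side=(205,150,250,205))[n]
    k=blob(h,[0,0,0],[179,255,60],b);q=cv2.approxPolyDP(cv2.convexHull(k),3,True)[:,0]
    for p in q:print(n,'plate',p,ray(n,p,.1),ray(n,p,.052))
a=cv2.imread("pics/side0.png")[130:230,190:350];b=cv2.imread("pics/scene0.png")[180:280,350:510]
cv2.imwrite("pics/c1.png",np.vstack([cv2.resize(x,None,fx=4.5,fy=2.9*4.5/2.9,interpolation=2)[:,:] for x in(a,b)])[:,:] if 0 else cv2.resize(np.hstack([a,b]),None,fx=2.5,fy=2.5,interpolation=cv2.INTER_CUBIC))
E
```

```text
scene green [201.9 201.7] [ 0.6306 -0.2126  0.065 ]
scene yellow [227.7 207.1] [ 0.6163 -0.1552  0.065 ]
scene red [255.  213.1] [ 0.6028 -0.096   0.065 ]
scene plate [404 199] [0.4487 0.1465 0.1   ] [0.3788 0.1196 0.052 ]
scene plate [444 209] [0.4394 0.2224 0.1   ] [0.3686 0.203  0.052 ]
scene plate [442 228] [0.4972 0.2404 0.1   ] [0.4322 0.2228 0.052 ]
scene plate [403 217] [0.5039 0.1698 0.1   ] [0.4396 0.1452 0.052 ]
side green [459.7 247.4] [ 0.6257 -0.2137  0.065 ]
side yellow [425.4 233.3] [ 0.6121 -0.1555  0.065 ]
side red [393.7 220.5] [ 0.598  -0.0978  0.065 ]
side plate [216 163] [0.4363 0.2197 0.1   ] [0.472  0.2961 0.052 ]
side plate [239 179] [0.4395 0.1413 0.1   ] [0.4756 0.2092 0.052 ]
side plate [241 198] [0.4098 0.0869 0.1   ] [0.4426 0.149  0.052 ]
side plate [219 182] [0.4065 0.1563 0.1   ] [0.4391 0.2258 0.052 ]
```

View pics/c1.png

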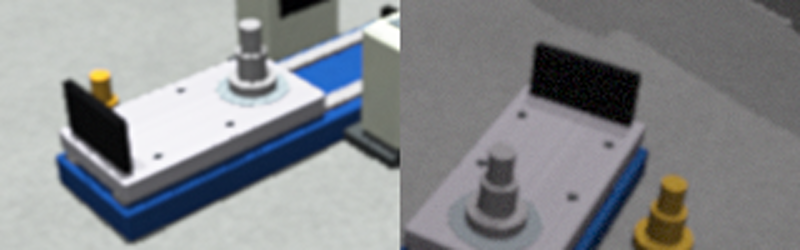

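The crop shows the plate's near face clear, with no obstacle behind it. The pin top is at about (290,139) in side and (391,239) in scene. I'll get the station's yaw from the pin and from the bed's lower edge.

```bash
python3 - <<'E'
from h import *
np.set_printoptions(precision=4,suppress=True)
P=[ray("side",(290,139.2),.112),ray("scene",(390.8,239.6),.112)];print('pin',P)
im=cv2.imread("pics/side0.png");h=cv2.cvtColor(im,cv2.COLOR_BGR2HSV)
m=cv2.inRange(h,np.array([100,120,40]),np.array([125,255,255]));
pts=[ray("side",(x,np.nonzero(m[150:235,x])[0].max()+150.5),0)[:2] for x in range(250,322,4)]
pts=np.array(pts);print(pts[::6]);vx,vy,_,_=cv2.fitLine(pts.astype(np.float32),cv2.DIST_HUBER,0,.01,.01).ravel();print('yaw side bottom edge',np.degrees(np.arctan2(vy,vx)))
s=cv2.imread("pics/scene0.png");h=cv2.cvtColor(s,cv2.COLOR_BGR2HSV);m=cv2.inRange(h,np.array([100,120,40]),np.array([125,255,255]))
pts=np.array([ray("scene",(np.nonzero(m[y,400:470])[0].max()+400.5,y),.0)[:2] for y in range(250,284,3)])
print(pts[::4]);vx,vy,_,_=cv2.fitLine(pts.astype(np.float32),cv2.DIST_HUBER,0,.01,.01).ravel();print('yaw scene',np.degrees(np.arctan2(vy,vx)))
E
```

```text
pin [array([0.5909, 0.1862, 0.112 ]), array([0.5893, 0.1862, 0.112 ])]
[[0.4469 0.1332]
 [0.5054 0.1348]
 [0.5683 0.1366]]
yaw side bottom edge 1.6060512Traceback (most recent call last):
  File "<stdin>", line 9, in <module>
    return umr_maximum(a, axis, None, out, keepdims, initial, where)
ValueError: zero-size array to reduction operation maximum which has no identity
```

{"method": "arm_command", "body": {
  "steps": [
    [0,0,0,-0.1],
    [0,0,0,-0.1],
    [0,0,0,-0.1],
    [0,0,0,-0.09],
    [-30,15,0,0]
  ],
  "fingers": -1
}}

```text
time: 0.57
ee_pos: [0.2174, 0.5105, 0.2304]
eef_rot: [-2.178, -2.263, 0.002]
wrist_force: [1.8, 0.1, 1.0]
gripper_width: 0.0253
```

{"method": "arm_command", "body": {
  "steps": [
    [-35,18,0,0],
    [-35,18,0,0],
    [-35,18,0,0],
    [-35,18,0,0],
    [-35,18,0,0]
  ]
}}

```text
time: 0.98
ee_pos: [0.3142, 0.3344, 0.2312]
eef_rot: [2.188, 2.254, -0.0]
wrist_force: [1.8, 0.2, -0.0]
gripper_width: 0.0001
```

{"method": "arm_command", "body": {
  "steps": [
    [-35,18,0,0],
    [-35,18,0,0],
    [-35,18,0,0],
    [-20,5,0,0],
    [0,0,0,0]
  ]
}}

```text
time: 1.4
ee_pos: [0.3776, 0.2097, 0.2312]
eef_rot: [2.192, 2.249, -0.001]
wrist_force: [-1.2, 0.0, 0.1]
gripper_width: -0.0001
```

```bash
python3 - <<'E'
from h import *
s=read_state();print(s['ee_pos'],s['eef_rot'],s['time'])
cv2.imwrite("pics/w1.png",camera("wrist")[:,:,::-1])
E
```

```text
[0.37762934 0.20967985 0.23117709] [ 2.19232213e+00  2.24909364e+00 -1.14026725e-03] 1.4
```

View pics/w1.png

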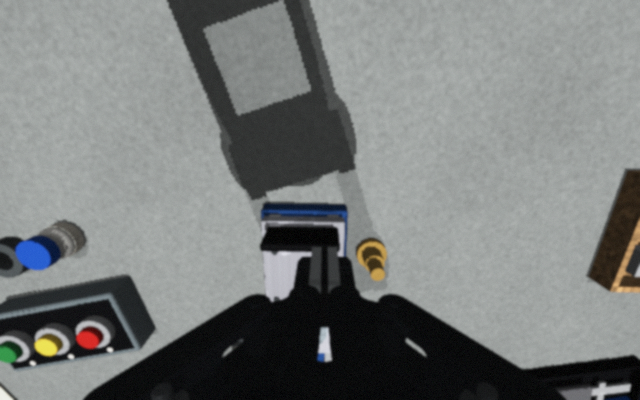

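Wrist view: the push plate's face spans about u 262–338, v 227–250. Its centre is left of the fingers (322), and the spare pin is to the right at (372,255). I'll refine from this.

```bash
python3 - <<'E'
from h import *
from scipy.spatial.transform import Rotation as Ro
np.set_printoptions(precision=4,suppress=True)
s=read_state();p=camera_params("wrist");H=np.array(p["hand_eye"]);R=Ro.from_rotvec(s['eef_rot']).as_matrix()
def wr(uv,z):
    d=R@H[:3,:3]@np.array([(uv[0]-p["cx"])/p["fx"],(uv[1]-p["cy"])/p["fy"],1]);c=s['ee_pos']+R@H[:3,3];return c+d*(z-c[2])/d[2]
for n,uv,z in[("baseL",(263,228),.052),("baseR",(337,226),.052),("topL",(261,250),.1),("bedL",(262,206),.028),("bedR",(348,206),.028),("spare",(378,272),.06)]:print(n,wr(uv,z))
g=cv2.imread("pics/w1.png");cv2.imwrite("pics/w1c.png",cv2.resize(g[195:300,245:395],None,fx=5,fy=5,interpolation=2))
E
```

```text
baseL [0.4395 0.14   0.052 ]
baseR [0.4346 0.2279 0.052 ]
topL [0.4428 0.1471 0.1   ]
bedL [0.4205 0.1348 0.028 ]
bedR [0.4177 0.2419 0.028 ]
spare [0.4912 0.2801 0.06  ]
```

View pics/w1c.png

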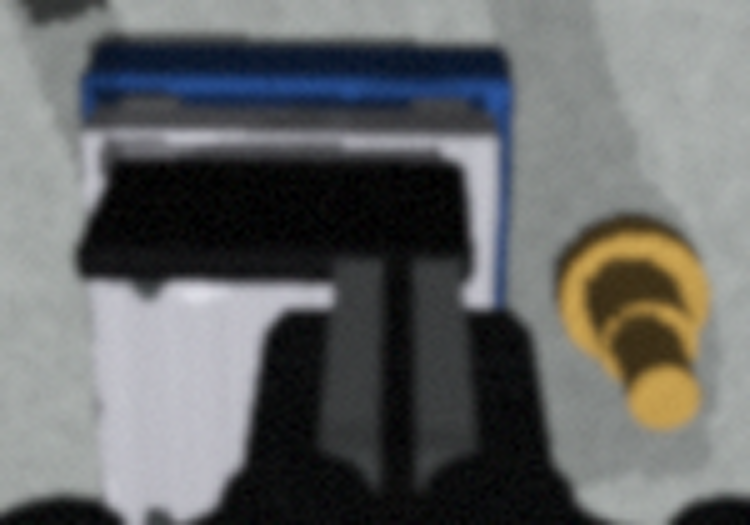

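The crop confirms the face is clear. Plate near face is at about (0.438, 0.184), and the yaw is about 2°. I'll lower the fingers behind it.

{"method": "arm_command", "body": {
  "steps": [
    [-13,9,20,-0.01],
    [-13,8,30,0],
    [0,0,35,0],
    [0,0,35,0],
    [0,0,25,0]
  ]
}}

```text
time: 1.87
ee_pos: [0.3931, 0.1879, 0.0836]
eef_rot: [-2.176, -2.264, 0.003]
wrist_force: [-0.1, 0.2, -0.2]
gripper_width: -0.0
```

{"method": "arm_command", "body": {
  "steps": [
    [0,0,13,0],
    [0,5,0,0],
    [0,5,0,0],
    [0,4,0,0],
    [0,0,0,0]
  ]
}}

```text
time: 2.28
ee_pos: [0.4099, 0.1885, 0.0746]
eef_rot: [2.176, 2.264, 0.003]
wrist_force: [1.0, 0.2, 0.3]
gripper_width: -0.0002
```

```bash
python3 - <<'E'
from h import *
s=read_state();print(s['ee_pos'],s['eef_rot'],s['wrist_force'])
cv2.imwrite("pics/s2.png",cv2.resize(camera("side")[90:240,150:400,::-1],None,fx=3,fy=3,interpolation=2))
E
```

```text
[0.40992157 0.18851307 0.07457375] [2.17648666 2.26391416 0.0028352 ] [0.9505066  0.18956373 0.26020041]
```

View pics/s2.png

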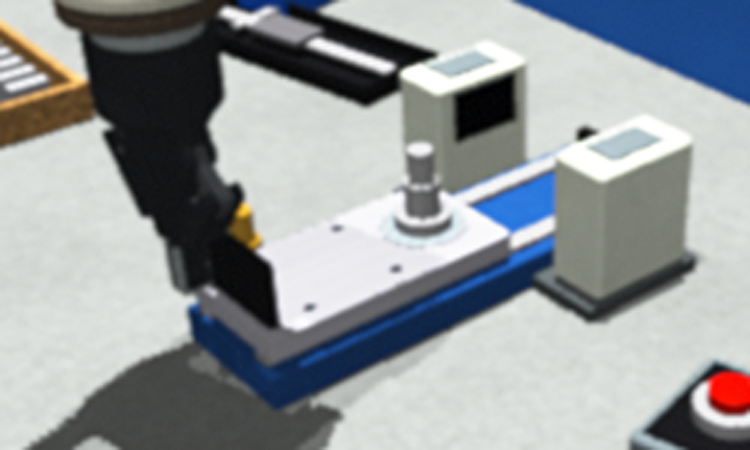

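The fingertips (about (183,270) in the crop) are just behind the plate and the pin is standing. I'll ease in.

{"method": "arm_command", "body": {
  "steps": [
    [0,3,0,0],
    [0,3,0,0],
    [0,3,0,0],
    [0,2,0,0],
    [0,2,0,0]
  ]
}}

```text
time: 2.75
ee_pos: [0.4217, 0.1885, 0.0734]
eef_rot: [2.178, 2.264, -0.0]
wrist_force: [0.1, 0.3, 1.0]
gripper_width: 0.0003
```

{"method": "arm_command", "body": {
  "steps": [
    [0,2,0,0],
    [0,2,0,0],
    [0,2,0,0],
    [0,2,0,0],
    [0,2,0,0]
  ]
}}

```text
time: 3.17
ee_pos: [0.4314, 0.1888, 0.0732]
eef_rot: [-2.177, -2.264, 0.001]
wrist_force: [-2.5, -1.9, 0.9]
gripper_width: -0.0001
```

{"method": "arm_command", "body": {
  "steps": [
    [0,2,0,0],
    [0,2,0,0],
    [0,3,0,0],
    [0,3,0,0],
    [0,4,0,0]
  ]
}}

```text
time: 3.58
ee_pos: [0.4456, 0.1894, 0.0732]
eef_rot: [-2.177, -2.265, 0.001]
wrist_force: [-2.9, -1.6, 0.1]
gripper_width: -0.0003
```

{"method": "arm_command", "body": {
  "steps": [
    [0,4,0,0],
    [0,5,0,0],
    [0,5,0,0],
    [0,5,0,0],
    [0,5,0,0]
  ]
}}

```text
time: 4.0
ee_pos: [0.47, 0.1904, 0.0732]
eef_rot: [2.178, 2.264, -0.0]
wrist_force: [-2.8, -3.1, 0.9]
gripper_width: 0.0003
```

{"method": "arm_command", "body": {
  "steps": [
    [0,5,0,0],
    [0,5,0,0],
    [0,5,0,0],
    [0,5,0,0],
    [0,5,0,0]
  ]
}}

```text
time: 4.42
ee_pos: [0.4948, 0.1914, 0.0733]
eef_rot: [2.178, 2.264, -0.0]
wrist_force: [-2.6, -2.0, 0.2]
gripper_width: -0.0001
```

{"method": "arm_command", "body": {
  "steps": [
    [0,5,0,0],
    [0,5,0,0],
    [0,4,0,0],
    [0,4,0,0],
    [0,3,0,0]
  ]
}}

```text
time: 4.83
ee_pos: [0.5158, 0.1922, 0.0733]
eef_rot: [2.177, 2.264, -0.0]
wrist_force: [-3.5, -2.6, 0.9]
gripper_width: 0.0002
```

{"method": "arm_command", "body": {
  "steps": [
    [0,3,0,0],
    [0,3,0,0],
    [0,3,0,0],
    [0,2,0,0],
    [0,2,0,0]
  ]
}}

```text
time: 5.25
ee_pos: [0.5285, 0.1927, 0.0732]
eef_rot: [-2.177, -2.265, 0.0]
wrist_force: [-2.5, -2.6, -0.1]
gripper_width: -0.0
```

{"method": "arm_command", "body": {
  "steps": [
    [0,2,0,0],
    [0,2,0,0],
    [0,1.5,0,0]
  ]
}}

```text
time: 5.5
ee_pos: [0.534, 0.1929, 0.0733]
eef_rot: [2.177, 2.265, -0.0]
wrist_force: [-3.3, -2.5, 1.0]
gripper_width: 0.0
```

{"method": "arm_command", "body": {
  "steps": [
    [0,1,0,0],
    [0,1,0,0]
  ]
}}

```text
time: 5.67
ee_pos: [0.5346, 0.1929, 0.0732]
eef_rot: [-2.176, -2.263, 0.004]
wrist_force: [-23.1, -5.0, 13.1]
gripper_width: -0.0001
```

Force jumped to 23 N, so the shuttle is against the stop. I'll relax slightly and look.

{"method": "arm_command", "body": {
  "steps": [
    [0,0,0,0],
    [0,-2,0,0],
    [0,-5,0,0],
    [0,-10,0,0],
    [0,-10,0,0]
  ]
}}

```text
time: 6.08
ee_pos: [0.5081, 0.192, 0.0732]
eef_rot: [2.178, 2.264, 0.0]
wrist_force: [-0.7, -0.2, 0.5]
gripper_width: -0.0
```

```bash
python3 - <<'E'
from h import *
s=read_state();print(s['ee_pos'],s['wrist_force'])
a=camera("side")[:,:,::-1];b=camera("scene")[:,:,::-1]
cv2.imwrite("pics/side3.png",a);cv2.imwrite("pics/scene3.png",b)
cv2.imwrite("pics/c3.png",cv2.resize(np.hstack([a[90:240,200:400],b[180:330+50-50,270:470]]),None,fx=2,fy=2,interpolation=2))
E
```

```text
[0.50805004 0.19196564 0.07319473] [-0.74903751 -0.15005551  0.47635214]
```

View pics/c3.png

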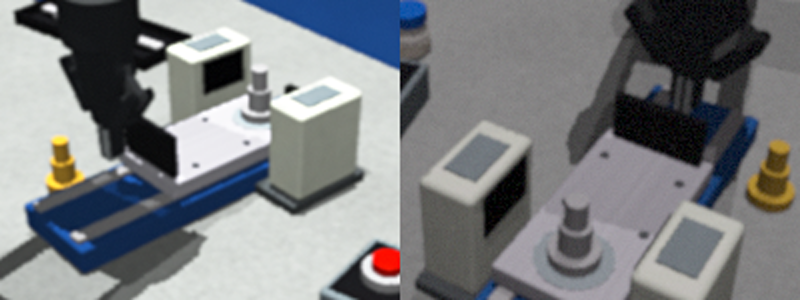

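Both views show the pin upright between the heads and the plate well forward. Pin top is at about (330,125) in side and (358,281) in scene. I'll check the numbers.

```bash
python3 - <<'E'
from h import *
np.set_printoptions(precision=4,suppress=True)
print('pin',ray("side",(330,124.6),.112),ray("scene",(358,281),.112))
im=cv2.imread("pics/scene3.png");h=cv2.cvtColor(im,cv2.COLOR_BGR2HSV)
a,b=cv2.imread("pics/side0.png"),cv2.imread("pics/side3.png")
print('plate top corners side',ray("side",(200+131/2,90+119/2),.1),ray("side",(200+176/2,90+152/2),.1))
print('delta to green',np.array([.628,-.213,.067])-read_state()['ee_pos'])
E
```

```text
pin [0.6977 0.1836 0.112 ] [0.7033 0.1889 0.112 ]
plate top corners side [0.5396 0.2016 0.1   ] [0.5353 0.1197 0.1   ]
delta to green [ 0.1208 -0.405  -0.0064]
```

{"method": "arm_command", "body": {
  "steps": [
    [0,0,-25,0],
    [0,0,-35,0],
    [0,0,-35,0],
    [0,0,-30,0],
    [0,0,0,0]
  ]
}}

```text
time: 6.6
ee_pos: [0.5106, 0.1925, 0.2048]
eef_rot: [2.174, 2.261, 0.011]
wrist_force: [0.6, 0.4, 0.2]
gripper_width: 0.0004
```

Pin displacement is about 110 mm, which is home. Next I'll move above green.

{"method": "arm_command", "body": {
  "steps": [
    [-20,5,0,0],
    [-33,8,0,0],
    [-33,8,0,0],
    [-33,8,0,0],
    [-33,8,0,0]
  ]
}}

```text
time: 7.02
ee_pos: [0.5519, 0.0401, 0.1985]
eef_rot: [2.177, 2.265, 0.001]
wrist_force: [0.4, 0.6, 0.6]
gripper_width: 0.0002
```

{"method": "arm_command", "body": {
  "steps": [
    [-33,8,0,0],
    [-33,8,0,0],
    [-33,8,0,0],
    [-33,8,0,0],
    [-33,8,0,0]
  ]
}}

```text
time: 7.43
ee_pos: [0.5984, -0.1235, 0.1985]
eef_rot: [2.177, 2.264, 0.0]
wrist_force: [0.8, -0.2, -0.2]
gripper_width: 0.0
```

{"method": "arm_command", "body": {
  "steps": [
    [-33,8,0,0],
    [-33,8,0,0],
    [-20,5,0,0],
    [0,0,0,0],
    [0,0,0,0]
  ]
}}

```text
time: 7.85
ee_pos: [0.6225, -0.2079, 0.1978]
eef_rot: [-2.179, -2.262, 0.0]
wrist_force: [0.1, 0.5, -0.1]
gripper_width: 0.0001
```

```bash
python3 - <<'E'
from h import *
from scipy.spatial.transform import Rotation as Ro
np.set_printoptions(precision=4,suppress=True)
s=read_state();print(s['ee_pos'],s['eef_rot'],s['time'])
g=np.ascontiguousarray(camera("wrist")[:,:,::-1]);p=camera_params("wrist");H=np.array(p["hand_eye"]);R=Ro.from_rotvec(s['eef_rot']).as_matrix()
h=cv2.cvtColor(g,cv2.COLOR_BGR2HSV)
for n,lo,hi in(("green",[45,90,40],[85,255,255]),("yellow",[22,120,60],[35,255,255]),("red",[0,150,60],[8,255,255])):
    try:
        M=cv2.moments(blob(h,lo,hi,(100,50,600,400)));uv=(M['m10']/M['m00'],M['m01']/M['m00'])
        d=R@H[:3,:3]@np.array([(uv[0]-p["cx"])/p["fx"],(uv[1]-p["cy"])/p["fy"],1]);c=s['ee_pos']+R@H[:3,3];P=c+d*(.065-c[2])/d[2]
        print(n,uv,M['m00'],P,'tool delta',R.T@(P-s['ee_pos']))
    except Exception as e:print(n,e)
cv2.imwrite("pics/w4.png",g)
E
```

```text
[ 0.6225 -0.2079  0.1978] [-2.1789 -2.2625  0.0003] 7.85
green (318.78982597054886, 194.97483266398928) 622.5 [ 0.6269 -0.2131  0.065 ] tool delta [-0.0054  0.0043  0.1328]
yellow (378.71768707482994, 183.4026687598116) 637.0 [ 0.613  -0.1555  0.065 ] tool delta [ 0.0526 -0.0075  0.1328]
red (440.78666666666663, 171.78364779874212) 662.5 [ 0.5993 -0.0975  0.065 ] tool delta [ 0.1111 -0.019   0.1328]
```

View pics/w4.png

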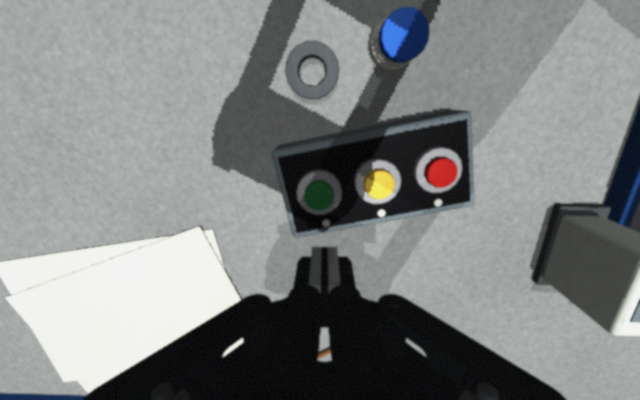

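Wrist view: green at (319,195), about 60 px clear of yellow. All three cameras agree on (0.627, -0.213). I'll lower and press.

{"method": "arm_command", "body": {
  "steps": [
    [-5.5,4.5,15,0],
    [0,0,30,0],
    [0,0,35,0],
    [0,0,25,0],
    [0,0,12,0]
  ]
}}

```text
time: 8.32
ee_pos: [0.6259, -0.2106, 0.077]
eef_rot: [-2.173, -2.263, 0.002]
wrist_force: [-0.4, 0.0, -0.5]
gripper_width: -0.0
```

{"method": "arm_command", "body": {
  "steps": [
    [0,0,3,0],
    [0,0,3,0],
    [0,0,2,0],
    [0,0,2,0],
    [0,0,0,0]
  ]
}}

```text
time: 8.73
ee_pos: [0.6277, -0.2123, 0.0722]
eef_rot: [2.176, 2.264, 0.001]
wrist_force: [0.6, -0.8, -1.2]
gripper_width: -0.0002
```

{"method": "arm_command", "body": {
  "steps": [
    [0,0,2,0],
    [0,0,2,0],
    [0,0,1,0],
    [0,0,1,0]
  ]
}}

```text
time: 9.07
ee_pos: [0.6274, -0.2123, 0.0655]
eef_rot: [2.177, 2.264, 0.0]
wrist_force: [-1.0, -0.3, 2.4]
gripper_width: 0.0001
```

{"method": "arm_command", "body": {
  "steps": [
    [0,0,1,0],
    [0,0,1,0],
    [0,0,1,0],
    [0,0,1,0]
  ]
}}

```text
time: 9.4
ee_pos: [0.6274, -0.2123, 0.0614]
eef_rot: [2.177, 2.264, 0.0]
wrist_force: [-1.2, 0.3, 4.6]
gripper_width: 0.0002
```

{"method": "arm_command", "body": {
  "steps": [
    [0,0,1,0],
    [0,0,0.5,0],
    [0,0,0,0]
  ]
}}

```text
time: 9.65
ee_pos: [0.6275, -0.2123, 0.0609]
eef_rot: [2.177, 2.264, 0.0]
wrist_force: [-4.6, 1.9, 14.1]
gripper_width: 0.0006
```

Force rose to 14 N at z = 0.061, so the button is fully bottomed. I'll hold briefly, then withdraw.

{"method": "arm_command", "body": {
  "steps": [
    [0,0,0,0],
    [0,0,0,0],
    [0,0,-2,0],
    [0,0,-4,0],
    [0,0,-8,0]
  ]
}}

```text
time: 10.07
ee_pos: [0.6268, -0.212, 0.0732]
eef_rot: [-2.176, -2.263, 0.001]
wrist_force: [0.8, 0.4, 0.6]
gripper_width: 0.0005
```

{"method": "arm_command", "body": {
  "steps": [
    [0,0,-20,0],
    [0,0,-35,0],
    [0,0,-35,0],
    [0,0,-35,0],
    [0,0,0,0]
  ]
}}

```text
time: 10.48
ee_pos: [0.6289, -0.2129, 0.2069]
eef_rot: [2.171, 2.258, 0.005]
wrist_force: [-0.3, -0.2, 0.7]
gripper_width: -0.0001
```

{"method": "arm_command", "body": {
  "steps": [
    [0,0,0,0],
    [0,0,0,0],
    [0,0,0,0]
  ]
}}

```text
time: 10.73
ee_pos: [0.6268, -0.212, 0.1974]
eef_rot: [-2.176, -2.263, 0.001]
wrist_force: [-0.3, 0.6, 0.7]
gripper_width: 0.0002
```

```bash
python3 - <<'E'
from h import *
s=read_state();print(s['ee_pos'],s['wrist_force'],s['time'])
b=camera("scene")[:,:,::-1];a=camera("side")[:,:,::-1];cv2.imwrite("pics/scene5.png",b)
cv2.imwrite("pics/c5.png",cv2.resize(np.hstack([a[90:330,200:500],b[180:420-20,150:450].copy() if 0 else b[160:400,150:450]]),None,fx=1.33,fy=1.33,interpolation=2))
E
```

```text
[ 0.62679716 -0.21199334  0.1973814 ] [-0.29701799  0.57359332  0.69506618] 10.7333
```

View pics/c5.png

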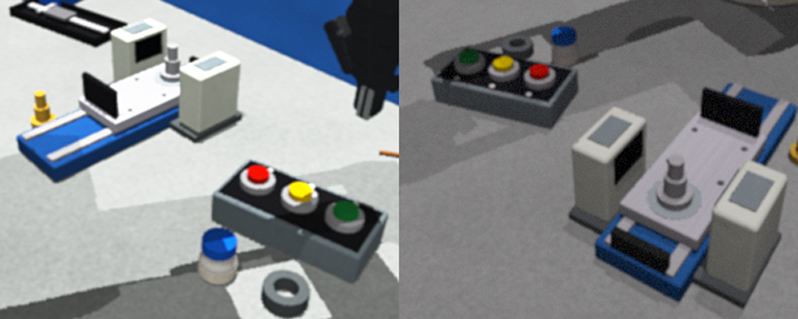

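The pin stands between the heads and green is back up. I want a closer look at the stop to confirm the shuttle is seated.

```bash
python3 - <<'E'
import cv2,numpy as np
a=cv2.imread("pics/scene0.png")[220:380,280:460];b=cv2.imread("pics/scene5.png")[220:380,280:460]
o=cv2.resize(np.hstack([a,b]),(792,352),interpolation=2);cv2.imwrite("pics/c6.png",cv2.convertScaleAbs(o,alpha=1.6,beta=15))
E
```

```text
(no output)
```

View pics/c6.png

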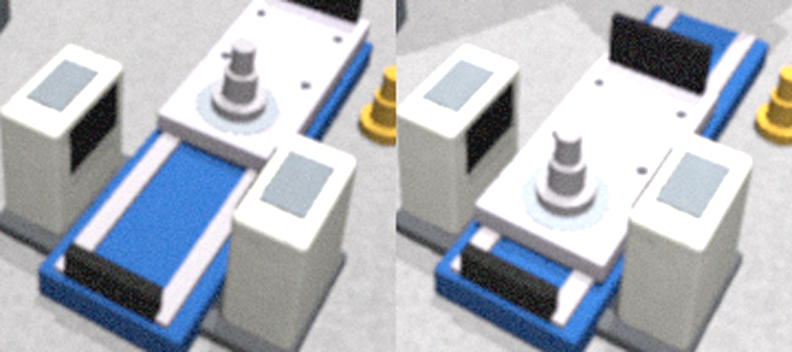

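The shuttle front and the black stop block seem to have blue showing between them. I'll measure the travel before trusting it.

```bash
python3 - <<'E'
from h import *
np.set_printoptions(precision=4,suppress=True)
f=lambda x,y,o:(280+(x-o)/2.2,220+y/2.2)
L0,R0=[ray("scene",f(*q,0),.052) for q in((160,122),(262,160))]
L1,R1=[ray("scene",f(*q,396),.052) for q in((480,203),(603,270))]
print('front corners before',L0,'after',L1,R1,'move',L1-L0)
for z in(.028,.04,.052):print('stop z',z,ray("scene",f(465,250,396),z),ray("scene",f(557,288,396),z))
print('stop foot z.028',ray("scene",f(462,282,396),.028),'bed end',ray("scene",f(437,270,396),.028),ray("scene",f(583,336,396),.028))
# subpixel pin displacement by template matching, both views
for n,a,b,box in(("scene","scene0","scene5",(378,236,402,262)),("side","side0","side3",(278,132,302,170))):
    A=cv2.imread(f"pics/{a}.png");B=cv2.imread(f"pics/{b}.png") 
    x0,y0,x1,y1=box;r=cv2.matchTemplate(B,A[y0:y1,x0:x1],cv2.TM_CCOEFF_NORMED);_,v,_,l=cv2.minMaxLoc(r)
    c=np.array([(x0+x1)/2,(y0+y1)/2]);print(n,v,l,ray(n,c+np.array(l)-[x0,y0],.1)-ray(n,c,.1))
# black-plate corners in side view now
h=cv2.cvtColor(cv2.imread("pics/scene5.png"),cv2.COLOR_BGR2HSV);k=blob(h,[0,0,0],[179,255,60],(370,220,440,270))
print([(p.tolist(),ray("scene",p,.1)) for p in cv2.approxPolyDP(cv2.convexHull(k),3,True)[:,0]])
E
```

```text
front corners before [0.6396 0.1459 0.052 ] after [0.739  0.1425 0.052 ] [0.7432 0.2403 0.052 ] move [ 0.0993 -0.0034  0.    ]
stop z 0.028 [0.7617 0.145  0.028 ] [0.7545 0.2137 0.028 ]
stop z 0.04 [0.7701 0.1509 0.04  ] [0.7631 0.2181 0.04  ]
stop z 0.052 [0.7784 0.1568 0.052 ] [0.7716 0.2225 0.052 ]
stop foot z.028 [0.7849 0.1584 0.028 ] bed end [0.786  0.1388 0.028 ] [0.7773 0.2456 0.028 ]
scene 0.9241502285003662 (346, 277) [0.1103 0.0023 0.    ]
side 0.5413617491722107 (353, 229) [-0.0933 -0.3079 -0.    ]
[([378, 228], array([0.5578, 0.1474, 0.1   ])), ([421, 240], array([0.5484, 0.2231, 0.1   ])), ([419, 261], array([0.5999, 0.2414, 0.1   ])), ([378, 247], array([0.6041, 0.1713, 0.1   ]))]
```

Pin template match gives 110.3 mm of travel and the plate corners give 109 mm. The pin is about 98 mm along the station, against 95 mm for the heads, and the push ended in a firm 23 N rise. So the shuttle is home, and the visible gap to the black block doesn't contradict that. Handing in.

```bash
python3 -c "
from plant import *
print(job_done())"
```

```text
the job is handed in; nothing more can be done
None
```

I pushed the shuttle home by its black plate with the closed fingertips, then pressed green fully down, let it come up and withdrew. The job was handed in at about 11 s.

**Shuttle:** The push took about 3 N, then rose sharply to 23 N at the end of travel. The scene camera gives 110.3 mm of travel from the pin and about 109 mm from the plate corners, against 110 mm expected. The pin is still upright and stands between the heads.

**Button:** All three cameras placed green at about (0.627, -0.213). It bottomed at z = 0.061 with 14 N, and the wrist force was near zero after I lifted off. The last pictures show it raised again. Yellow and red were never approached, and the jar, ring gauge and spare pin look untouched.

**Checks that disagreed or failed:**
- The final scene view shows about 30 mm between the shuttle's front edge and the black block at the bed's end. A rough reading of that front corner gave 99 mm of travel.
- I took the pin and plate measurements, and the force rise at the end of travel, as the stronger evidence that the shuttle is home.
- Template matching in the side view failed (score 0.54), so I ignored it.

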